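Square a bare screen frame in the corner jig and hold the sprung keeper arm at its stop

ROBOT

A 6-joint arm with a two-finger parallel gripper is mounted at the origin on the work surface. World frame = base frame: x ahead of the robot, y to its left, z up, the work surface at z = 0. Lengths are in m, angles in degrees, forces in N, time in s.
With the tool pointing down it reaches from about 0.35 to 0.875 m from the base axis. Payload 4.2 kg.
Tool frame: the origin (TCP) lies between the finger pads; the fingertips stand 19 mm ahead of it and the grasp point (between the pads) is the TCP; z points along the fingers, y is the line along which they close (so a half turn about z gives the same grasp; the last joint's range is limited). The gripper opens to 87 mm and grips with 3 to 60 N. Pads are 19 mm wide; open, the fingers measure 117 mm over their backs; the gripper's body (75 mm by 190 mm) begins 51 mm behind the grasp point.
Start: joints at [-51.589, 22.042, 0.453, 0, -68.411, -14.817], TCP at [0.25, -0.573, 0.242] pointing down, gripper open.
Joint ranges: [-179.83, 179.83], [-69.29, 118.12], [-61.27, 80.66], [-181.25, 117.63], [-171.15, -9.14], [-177.46, 177.46]. Speed limits (degrees/s): [159.86, 159.86, 180, 180, 180, 180].

INTERFACE

Orientations are given as a 3x3 rotation matrix whose columns are the frame's x, y, z axes.
In Python, from station import r gives the robot as it stands.
- The arm moves only by the tool drive_tool, never from a script. Its argument "steps" is one flat list of numbers, 7 for each row, row after row: the turn, a rotation vector about the tool's x, y, z in rad, then the shift along the tool's x, y, z in m, then the opening, from 0 (shut) to 1 (fully open). A call has 1 to 10 rows; each row shifts and turns the commanded pose from where the row before left it, along the tool's axes as they then stand; what a row does not reach is not made up. A row lasts 1/12 s, in which the tool goes at most 41.7 mm and 7.16 degrees, less where a joint would pass 70% of its speed; a pose out of reach is approached as far as the arm can. A call is refused whole if a number of a shift passes 0.0417 or a number of a turn 0.125, either way. A call with a gripper value outside its range is refused whole. The fingers move at their own pace and stop on an object; the grip force is fixed at half the most. Time passes only in rows, so rows that do not move let the fingers close. It gives the time, the measured TCP pose, the force, the opening and the grip force at its end, in the units of the state.
- r.sense(): the state, without advancing time (a new reading comes with each control period).
- r.capture(name): name is "scene" or "top" or "wrist"; returns the picture (384x512x3 uint8, blue, green, red); there is no depth.
- r.camera_params(name): a dict with "camera_matrix" (3x3 intrinsics, pixels), "extrinsics" (4x4, takes a point from world to camera coordinates). Camera axes: x right, y down, z forward; pixel columns grow to the right and rows downward; lengths in m; the calibration is good to about 2 mm. A picture is of the moment at which its call begins: read the wrist's pose just before it. camera_params takes no time and is no camera call; for the wrist camera it gives the pose at the moment of the call.
- r.finish_job(): hands the job in; it is judged then, once.
The state is a dict: "time_s": time; "joints": joint angles; "joint_velocities": joint speeds; "effort": joint torques, N m; "tcp_pos": TCP position; "ee_rot": TCP orientation; "wrist_force": force on the tool from outside, world axes, zero at the start; "moment": the same for the moment, N m; "gripper_width": opening from 0.0 (shut) to 1.0 (fully open); "gripper_force": force on a finger pad.
Only numpy, scipy, OpenCV 4.12 (cv2) and the standard library are available. Lean on these libraries where they do the work, as an engineer would, in place of code of your own. Each camera call takes 0.05 s, during which the arm holds its last target. There are 200 camera calls.

TASK

Slide the small bare aluminium screen frame on the plywood corner jig square and flush into the corner of the two fences. Then swing the jig's sprung keeper arm (the one with the black upright hand post) all the way round to its stop, so that its toe closes the open side next to the frame, and finish while holding it there against its spring (do not let go: I will drop in the locking pin), with the frame still flush. Leave the other things on the bench where they are.

Things in the scene. Friction and masses are not known exactly. Their poses are not given: they have to be found in the camera images.
- frame_centre (a point): Loose bare rectangular frame of mitred aluminium bar, 140 mm (its x) by 180 mm (its y) outside, bars 22 mm wide and high, 0.2 to 0.4 kg, open middle 96 x 136 mm, flat on the jig board; starts 15 to 55 mm short of the far fence, about 10 to 30 mm short of the left one, turned up to 0.15 rad. This point: its centre, 11 mm above the board. Seated, its axes match those of fence_corner.
- frame_corner (a point): Outer corner of the frame (+70 mm x, +90 mm y from its centre, on its underside) that belongs in the fence corner; axes as the frame.
- fence_corner (a point): Inside corner of the two fences, on the board's top face (12 mm above the bench). x points square into the far fence, y square into the left fence, z up; the seated frame lies at its -x, -y side. Fences: fixed bars 22 mm wide, 18 mm high; the far one reaches 178 mm to -y, the left one 170 mm to -x. No catch: friction keeps the frame. The jig is a fixed plywood board, 340 (x) by 400 mm (y).
- keeper_pivot (a point): Vertical pivot axis of the keeper arm, 9 mm above the board, at +15 mm x, -225 mm y from fence_corner, axes alike. A round hub 36 mm across with a coil spring, 51 mm high, stands here; a steel stop pin beside it meets the arm's 40 mm tail at the stop.
- post_grip (a point): Keeper arm's black upright hand post, 16 mm diameter, 140 mm from the pivot axis, top 68 mm above the board; this point is 48 mm above the board. The arm is a steel bar 22 mm wide, 2 to 16 mm above the board; a toe 22 mm wide, 80 mm from the pivot, reaches 37 mm from the bar's centre line towards the frame. At the stop the bar points along fence_corner's -x, the toe 8 mm clear of a seated frame.
- keeper (a joint): Angle of the keeper arm, rad: 0 at rest (bar splayed 0.9 rad away from the frame's -y side), 0.9 at the stop, where it is parallel to that side; grows clockwise seen from above, the post moving towards the frame. Its spring always pulls back to 0: about 2.5 N at the post at rest, 7 N at the stop. Springs back if let go; rigid at the stop.
Things that resemble listed ones, but are neither listed nor needed, are in the scene too. Of the things shaped like the part that bears frame_centre, the aluminium one is meant.

How it is judged (in metres and radians):
On the way, in this order (a step that is already met when the one before it is completed fails the run):
1. the frame is flush in the fence corner, the keeper arm not yet closed (x of frame_corner in the frame of fence_corner between -0.003 and 0.003 m and y of frame_corner in the frame of fence_corner between -0.003 and 0.003 m and angle between the x axis of frame_centre and the x axis of fence_corner, either way round below 0.02 rad and value of joint keeper below 0.6 rad), for 0.3 s.
2. the keeper arm is wound to its stop (value of joint keeper above 0.85 rad), for 0.3 s.
At the end, for the whole second after the job is handed in: The gripper's fingers hold the keeper arm within 0.05 rad of its stop (pressing on it with more than 1.5 N) through the last second, the arm not leaning on the frame, and the frame lies flat on the board with its corner within 3 mm of both fences and square to them within 0.02 rad (value of joint keeper above 0.85 rad and contact force between the fingers and keeper above 1.5 N and contact force between keeper and frame below 1 N and x of frame_corner in the frame of fence_corner between -0.003 and 0.003 m and y of frame_corner in the frame of fence_corner between -0.003 and 0.003 m and z of frame_corner in the frame of fence_corner below 0.003 m and angle between the x axis of frame_centre and the x axis of fence_corner, either way round below 0.02 rad and angle between frame_centre's own z axis and vertical below 0.03 rad); the arm keeps its last pose, push and grip.
It fails at once if a bystander on the bench is shoved away by more than 30 mm (distance of any of tape, jar, inkpot, spray, squeegee, inkknife, driver from where it was at the start of the episode above 0.03 m).
It also fails if it takes over 72 s, if anything falls off the work surface, if the arm or the gripper's body presses on something with over 40 N, if the wrist force passes 120 N, or if a joint passes its speed limit or range.

## Working session

There is one attempt and no reset: what is moved stays moved. The work goes in short steps, Python scripts to look and compute and a tool call to move; the robot and the scene stay as the last step left them, time stands still between calls to the robot, and variables do not carry over. Pictures are saved under pics/ and viewed, at most 10 in all, crops included, and the job is handed in when it is done.

Besides the shell and the picture viewer there is one more tool, called after "Emit:" in YAML: its name, and indented under it one key for each argument. drive_tool: Moves the arm, as the interface text tells. Its arguments: {"type":"object","properties":{"steps":{"type":"array"}},"required":["steps"]}

```bash
mkdir -p pics; ls; python3 - <<'E'
from station import r
import cv2
for n in ("top","scene"):
    cv2.imwrite(f"pics/{n}0.png",r.capture(n))
    p=r.camera_params(n);print(n,p)
s=r.sense();print(s)
E
```

```text
pics
top {'camera_matrix': array([[362.83480285,   0.        , 255.27240567],
       [  0.        , 362.83480285, 195.82298201],
       [  0.        ,   0.        ,   1.        ]]), 'extrinsics': array([[-0.01408577, -0.99989143, -0.00432641, -0.0473934 ],
       [-0.99723817,  0.01436368, -0.07286776,  0.4574531 ],
       [ 0.07292199,  0.00328807, -0.99733223,  1.24778166],
       [ 0.        ,  0.        ,  0.        ,  1.        ]])}
scene {'camera_matrix': array([[453.27908206,   0.        , 260.08040765],
       [  0.        , 453.27908206, 188.48219757],
       [  0.        ,   0.        ,   1.        ]]), 'extrinsics': array([[ 0.90612056,  0.42263341, -0.01807036, -0.40248928],
       [ 0.23175215, -0.53170335, -0.81460572, -0.09220044],
       [-0.35388767,  0.73394315, -0.57973354,  1.59396938],
       [ 0.        ,  0.        ,  0.        ,  1.        ]])}
{'time_s': 0.1, 'joints': array([-5.15909504e+01,  2.20858419e+01,  3.86960548e-01, -2.69481891e-02,
       -6.84139433e+01, -1.48167086e+01]), 'joint_velocities': array([-0.08239887, -0.09822368,  0.11926305,  0.18630749,  0.04935774,
        0.00459966]), 'effort': array([-4.23584852e-04, -3.91689241e+01,  1.87935787e+01,  4.23193038e+00,
        1.35035149e-02, -7.12439805e-05]), 'tcp_pos': array([ 0.24995224, -0.57227096,  0.24056575]), 'ee_rot': array([[-9.16485614e-01, -4.00066675e-01, -8.80655694e-04],
       [-4.00067636e-01,  9.16483821e-01,  1.81470707e-03],
       [ 8.11028722e-05,  2.01547477e-03, -9.99997966e-01]]), 'wrist_force': array([-0.4239621 ,  0.22088413,  0.69055885]), 'moment': array([0.01686046, 0.00278118, 0.02553523]), 'gripper_force': 0.0, 'gripper_width': 1.0027466096003126}
```

View pics/top0.png

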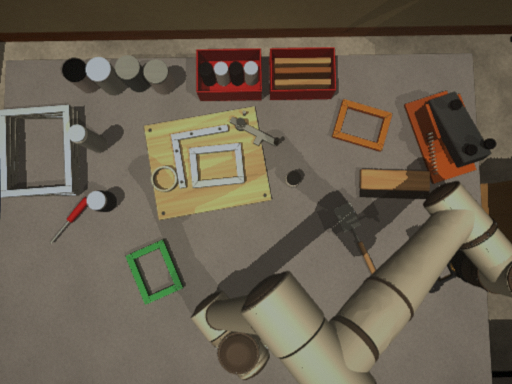

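View pics/scene0.png

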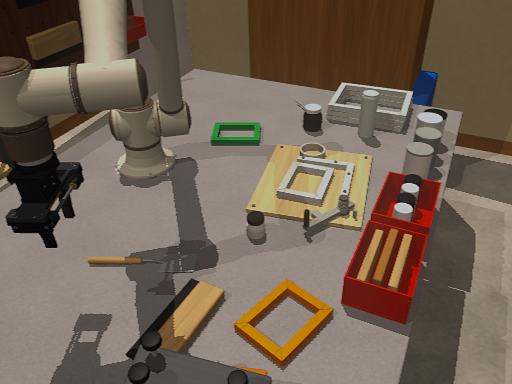

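Candidate frames in the top view are aluminium on the jig (217,166), green (154,271), orange (362,125) and the big pale one at far left (37,150). The bare aluminium one lying inside the fences on the plywood fits. The keeper pivot is at about (238,123) and the post at about (277,141). I'll confirm this in an enlarged crop.

```bash
python3 - <<'E'
import cv2
a=cv2.imread("pics/top0.png")[100:225,140:300]
cv2.imwrite("pics/crop1.png",cv2.resize(a,None,fx=4.8,fy=4.8,interpolation=cv2.INTER_CUBIC))
E
```

```text
(no output)
```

View pics/crop1.png

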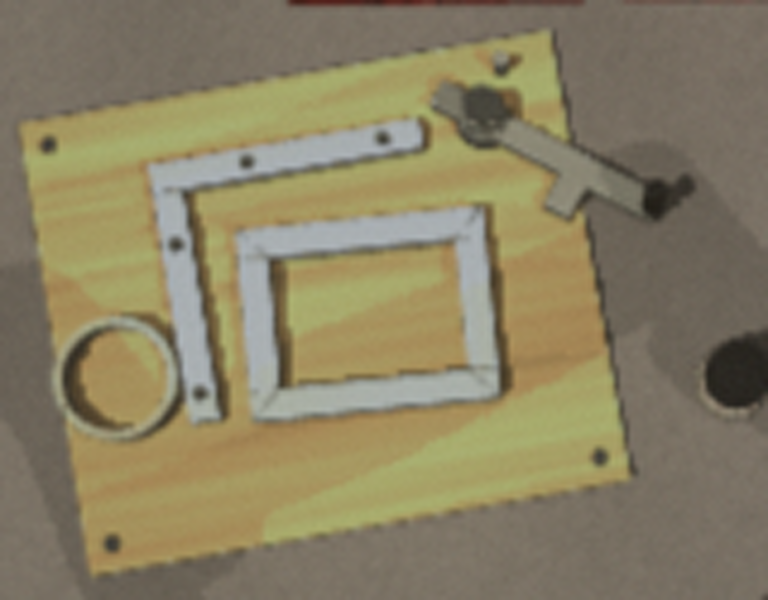

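The crop confirms the aluminium frame, with outer corners at crop (238,232), (486,205), (500,397) and (256,420). The fence inner corner is at about (183,190), the hub at (486,105) and the post at about (655,195). The tape ring stands just outside the left fence.

```bash
cat > h.py <<'E'
import numpy as np
from station import r
def ray(n,uv,z,p=None):
    p=p or r.camera_params(n);K=p["camera_matrix"];E=p["extrinsics"];R=E[:3,:3];c=-R.T@E[:3,3]
    d=(R.T@np.linalg.inv(K)@np.c_[np.atleast_2d(uv),np.ones(len(np.atleast_2d(uv)))].T).T
    return c+d*((z-c[2])/d[:,2])[:,None]
def proj(n,X,p=None):
    p=p or r.camera_params(n);q=(p["extrinsics"][:3,:3]@np.atleast_2d(X).T).T+p["extrinsics"][:3,3]
    q=(p["camera_matrix"]@q.T).T
    return q[:,:2]/q[:,2:]
E
python3 - <<'E'
from h import *
np.set_printoptions(precision=4,suppress=True)
f=lambda *c:(np.array(c,float)+.5)/4.8-.5+[140,100]
L=np.linalg.norm
B=ray("top",f((20,124),(552,30),(632,474),(92,576)),.012)
print("board",B,[L(B[i]-B[i-1]) for i in range(4)])
for a,b in((1,0),(2,3)): d=B[b]-B[a];print("y ang",np.degrees(np.arctan2(d[1],d[0]))-90)
for a,b in((3,0),(2,1)): d=B[b]-B[a];print("x ang",np.degrees(np.arctan2(d[1],d[0])))
F=ray("top",f((183,190),(425,150),(222,415)),.030);print("fence",F,[np.degrees(np.arctan2(*(F[0]-F[i])[1::-1])) for i in(1,2)])
A=ray("top",f((238,232),(486,205),(500,397),(256,420)),.034)
print("frame",A,A.mean(0),[L(A[i]-A[i-1]) for i in range(4)],[np.degrees(np.arctan2(*d[1::-1])) for d in(A[0]-A[1],A[3]-A[2],A[0]-A[3],A[1]-A[2])])
print("hub",ray("top",f((486,103),),.063),"post",ray("top",f((683,185),(655,195)),.08),ray("top",f((655,195),),.028))
E
```

```text
board [[ 0.7135  0.3386  0.012 ]
 [ 0.7784 -0.056   0.012 ]
 [ 0.4474 -0.1097  0.012 ]
 [ 0.3788  0.2835  0.012 ]] [np.float64(0.33913623508539015), np.float64(0.3999868367301802), np.float64(0.3353108828230242), np.float64(0.3991341934424067)]
y ang 9.342389099467539
y ang 9.891665594623362
x ang 9.353382928415103
x ang 9.204679996460424
fence [[0.6579 0.2139 0.03  ]
 [0.6847 0.0376 0.03  ]
 [0.493  0.1856 0.03  ]] [np.float64(98.6692691077771), np.float64(9.763625841156582)]
frame [[ 0.6255  0.1732  0.034 ]
 [ 0.6426 -0.0065  0.034 ]
 [ 0.5027 -0.015   0.034 ]
 [ 0.4887  0.1603  0.034 ]] [0.5649 0.078  0.034 ] [np.float64(0.13742000734103083), np.float64(0.18047412886814249), np.float64(0.14013087543030986), np.float64(0.17589472775123338)] [np.float64(95.43627816387662), np.float64(94.57995386806108), np.float64(5.352316367428257), np.float64(3.4731293158309757)]
hub [[ 0.7095 -0.0085  0.063 ]] post [[ 0.6444 -0.1459  0.08  ]
 [ 0.6376 -0.1263  0.08  ]] [[ 0.6494 -0.1293  0.028 ]]
```

Emit:
drive_tool:
  steps: [0, 0, 0.124, 0, 0, 0, 0, 0, 0, 0.124, 0, 0, 0, 0, 0, 0, 0, -0.0232, 0.0328, 0, 0, 0, 0, 0, -0.0232, 0.0328, 0, 0, 0, 0, 0, -0.0232, 0.0328, 0, 0, 0, 0, 0, -0.0232, 0.0328, 0, 0, 0, 0, 0, -0.0232, 0.0328, 0, 0, 0, 0, 0, -0.0232, 0.0328, 0, 0, 0, 0, 0, -0.0232, 0.0328, 0, 0, 0, 0, 0, -0.0232, 0.0328, 0, 0]

```text
time_s: 0.93
tcp_pos: [0.3907, -0.2816, 0.2414]
ee_rot: [[-0.987, -0.163, -0.0], [-0.163, 0.987, 0.0], [0.0, 0.0, -1.0]]
wrist_force: [0.5, -0.7, 0.5]
gripper_width: 0.326
gripper_force: 0.0
```

Emit:
drive_tool:
  steps: [0, 0, 0, -0.0232, 0.0328, 0, 0, 0, 0, 0, -0.0232, 0.0328, 0, 0, 0, 0, 0, -0.0232, 0.0328, 0, 0, 0, 0, 0, -0.0232, 0.0328, 0, 0, 0, 0, 0, -0.0232, 0.0328, 0, 0, 0, 0, 0, -0.0232, 0.0328, 0, 0, 0, 0, 0, -0.0232, 0.0328, 0, 0, 0, 0, 0, -0.0232, 0.0328, 0, 0, 0, 0, 0, -0.0232, 0.0328, 0, 0, 0, 0, 0, -0.0232, 0.0328, 0, 0]

```text
time_s: 1.77
tcp_pos: [0.5661, 0.0798, 0.2412]
ee_rot: [[-0.987, -0.163, -0.001], [-0.163, 0.987, -0.0], [0.001, -0.0, -1.0]]
wrist_force: [-0.1, -0.2, 0.6]
gripper_width: 0.003
gripper_force: 0.0
```

```bash
python3 - <<'E'
from h import *
import cv2
r.capture("top")
s=r.sense();p=r.camera_params("wrist");im=r.capture("wrist")
cv2.imwrite("pics/w1.png",im);np.savez("w1.npz",**p);print(s["tcp_pos"],s["ee_rot"],p)
E
```

```text
[0.56975359 0.08505515 0.24061307] [[-9.85853922e-01 -1.67582308e-01  2.86611755e-03]
 [-1.67578908e-01  9.85857687e-01  1.38974214e-03]
 [-3.05848022e-03  8.89781887e-04 -9.99994927e-01]] {'camera_matrix': array([[290.59090018,   0.        , 260.31755034],
       [  0.        , 290.59090018, 195.71349503],
       [  0.        ,   0.        ,   1.        ]]), 'extrinsics': array([[-0.16657693,  0.98602734,  0.00148478,  0.01183537],
       [ 0.94789534,  0.15971993,  0.27565191, -0.58717251],
       [ 0.27156317,  0.04732467, -0.96125638,  0.22955127],
       [ 0.        ,  0.        ,  0.        ,  1.        ]])}
```

View pics/w1.png

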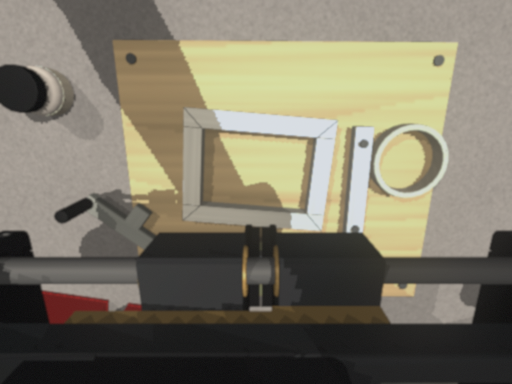

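The wrist view shows the frame with corners (184,108), (336,122), (321,230) and (184,221). The left fence is at right (361,180), the keeper post at left (73,211), and the tape ring beyond the fence.

```bash
python3 - <<'E'
from h import *
np.set_printoptions(precision=4,suppress=True)
p=dict(np.load("w1.npz"))
A=ray("wrist",[(184,108),(336,121),(322,230),(184,221)],.034,p);print(A,A.mean(0))
print("left fence inner edge",ray("wrist",[(354,126),(348,225)],.03,p))
B=ray("wrist",[(114,41),(456,42)],.012,p);print("board near corners",B)
s=r.sense();print(s["tcp_pos"],s["ee_rot"],s["wrist_force"])
E
```

```text
[[ 0.5059 -0.0154  0.034 ]
 [ 0.491   0.1601  0.034 ]
 [ 0.6269  0.1747  0.034 ]
 [ 0.6441 -0.0022  0.034 ]] [0.567  0.0793 0.034 ]
left fence inner edge [[0.4929 0.1835 0.03  ]
 [0.6159 0.2076 0.03  ]]
board near corners [[ 0.4463 -0.1073  0.012 ]
 [ 0.3816  0.2812  0.012 ]]
[0.5678 0.0824 0.2403] [[-0.9858 -0.1679  0.    ]
 [-0.1679  0.9858  0.0002]
 [-0.0001  0.0002 -1.    ]] [-0.8307 -1.1169 -0.1664]
```

Emit:
drive_tool:
  steps: [0, 0, 0, 0, 0, 0.035, 0, 0, 0, 0, 0, 0, 0.035, 0, 0, 0, 0, 0, 0, 0.035, 0, 0, 0, 0, 0, 0, 0.035, 0, 0, 0, 0, 0, 0, 0.035, 0, 0, 0, 0, 0, 0, 0.02, 0, 0, 0, 0, 0, 0, 0.008, 0, 0, 0, 0, 0, 0, 0, 0]

```text
time_s: 2.53
tcp_pos: [0.5644, 0.077, 0.0364]
ee_rot: [[-0.987, -0.163, -0.005], [-0.163, 0.987, -0.002], [0.005, -0.001, -1.0]]
wrist_force: [0.5, -0.7, -0.2]
gripper_width: 0.002
gripper_force: 0.0
```

Emit:
drive_tool:
  steps: [0, 0, 0, -0.01, 0, 0, 0, 0, 0, 0, -0.01, 0, 0, 0, 0, 0, 0, -0.008, 0, 0, 0, 0, 0, 0, -0.006, 0, 0, 0, 0, 0, 0, -0.006, 0, 0, 0, 0, 0, 0, -0.006, 0, 0, 0, 0, 0, 0, -0.006, 0, 0, 0, 0, 0, 0, -0.006, 0, 0, 0, 0, 0, 0, -0.006, 0, 0, 0, 0, 0, 0, 0, 0, 0, 0]

```text
time_s: 3.37
tcp_pos: [0.6307, 0.0886, 0.0386]
ee_rot: [[-0.987, -0.163, 0.002], [-0.163, 0.987, 0.0], [-0.002, 0.0, -1.0]]
wrist_force: [1.1, -0.0, -0.0]
gripper_width: 0.007
gripper_force: 0.0
```

Emit:
drive_tool:
  steps: [0, 0, 0, -0.004, 0, 0, 0, 0, 0, 0, -0.004, 0, 0, 0, 0, 0, 0, -0.002, 0, 0, 0, 0, 0, 0, -0.002, 0, 0, 0, 0, 0, 0, 0, 0, 0, 0]

```text
time_s: 3.78
tcp_pos: [0.6414, 0.0904, 0.0384]
ee_rot: [[-0.987, -0.163, 0.001], [-0.163, 0.987, 0.0], [-0.001, 0.0, -1.0]]
wrist_force: [-0.2, -0.2, -0.1]
gripper_width: 0.003
gripper_force: 0.1
```

Emit:
drive_tool:
  steps: [0, 0, 0, -0.002, 0, 0, 0, 0, 0, 0, -0.002, 0, 0, 0, 0, 0, 0, 0, 0, 0, 0]

```text
time_s: 4.03
tcp_pos: [0.6451, 0.0909, 0.0385]
ee_rot: [[-0.987, -0.163, 0.0], [-0.163, 0.987, -0.0], [-0.0, -0.0, -1.0]]
wrist_force: [-0.3, -0.9, 0.1]
gripper_width: 0.009
gripper_force: 0.3
```

Emit:
drive_tool:
  steps: [0, 0, 0, -0.002, 0, 0, 0, 0, 0, 0, -0.001, 0, 0, 0, 0, 0, 0, 0, 0, 0, 0]

```text
time_s: 4.28
tcp_pos: [0.6466, 0.091, 0.0385]
ee_rot: [[-0.987, -0.163, -0.003], [-0.163, 0.987, -0.001], [0.003, -0.0, -1.0]]
wrist_force: [-4.4, -0.4, 2.6]
gripper_width: 0.009
gripper_force: 2.5
```

Emit:
drive_tool:
  steps: [0, 0, 0, -0.0015, 0, 0, 0, 0, 0, 0, 0, 0, 0, 0]

```text
time_s: 4.45
tcp_pos: [0.6468, 0.091, 0.0384]
ee_rot: [[-0.987, -0.163, -0.006], [-0.163, 0.987, -0.002], [0.006, -0.001, -1.0]]
wrist_force: [-7.2, 0.3, 5.0]
gripper_width: 0.001
gripper_force: 3.9
```

```bash
python3 - <<'E'
import cv2
from station import r
im=r.capture("top")
cv2.imwrite("pics/top2.png",im)
a=im[95:225,140:300]
cv2.imwrite("pics/crop2.png",cv2.resize(a,None,fx=4.6,fy=4.6,interpolation=cv2.INTER_CUBIC))
print(r.sense()["wrist_force"],r.sense()["moment"])
E
```

```text
[-7.76833206 -0.09061321  5.63154212] [-0.1010339   2.20638338  0.02582387]
```

View pics/crop2.png

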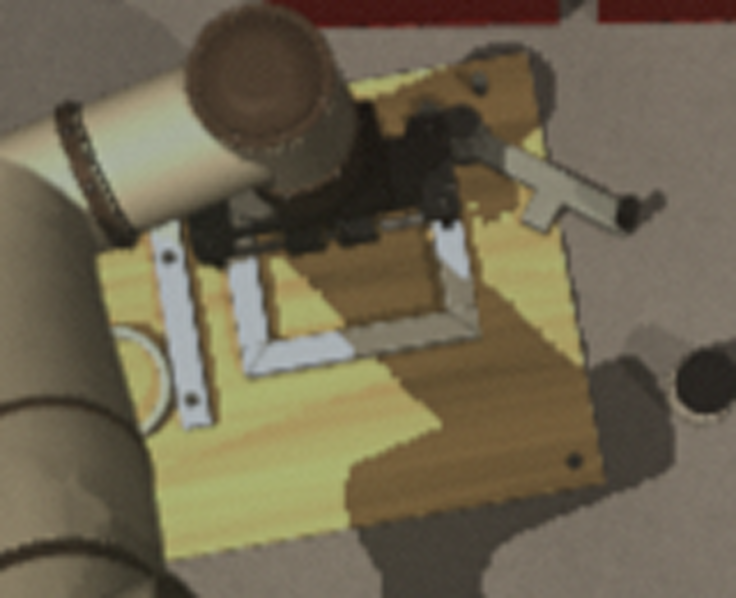

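The view shows the frame's near edge parallel to the far fence, with a gap of about 25 mm still left to the left fence. Next I back off to mid-frame and push in +y.

Emit:
drive_tool:
  steps: [0, 0, 0, 0.004, 0, 0, 0, 0, 0, 0, 0.014, 0, 0, 0, 0, 0, 0, 0.02, 0, 0, 0, 0, 0, 0, 0.004, 0.014, 0, 0, 0, 0, 0, 0, 0.02, 0, 0, 0, 0, 0, 0, 0.01, 0, 0, 0, 0, 0, 0, 0.006, 0, 0, 0, 0, 0, 0, 0.005, 0, 0, 0, 0, 0, 0, 0.005, 0, 0, 0, 0, 0, 0, 0, 0, 0]

```text
time_s: 5.33
tcp_pos: [0.5984, 0.1446, 0.0386]
ee_rot: [[-0.987, -0.164, 0.001], [-0.164, 0.987, 0.0], [-0.001, 0.0, -1.0]]
wrist_force: [-0.4, -0.2, -0.6]
gripper_width: 0.006
gripper_force: 0.0
```

Emit:
drive_tool:
  steps: [0, 0, 0, 0, 0.004, 0, 0, 0, 0, 0, 0, 0.004, 0, 0, 0, 0, 0, 0, 0.004, 0, 0, 0, 0, 0, 0, 0.002, 0, 0, 0, 0, 0, 0, 0, 0, 0]

```text
time_s: 5.75
tcp_pos: [0.5957, 0.1583, 0.0385]
ee_rot: [[-0.987, -0.163, 0.0], [-0.163, 0.987, 0.0], [-0.0, 0.0, -1.0]]
wrist_force: [0.2, -0.4, -0.1]
gripper_width: 0.003
gripper_force: 0.0
```

Emit:
drive_tool:
  steps: [0, 0, 0, 0, 0.002, 0, 0, 0, 0, 0, 0, 0.002, 0, 0, 0, 0, 0, 0, 0.001, 0, 0, 0, 0, 0, 0, 0, 0, 0]

```text
time_s: 6.08
tcp_pos: [0.5949, 0.163, 0.0385]
ee_rot: [[-0.987, -0.163, -0.0], [-0.163, 0.987, 0.0], [-0.0, 0.0, -1.0]]
wrist_force: [-0.6, -0.7, -0.0]
gripper_width: 0.003
gripper_force: 0.0
```

Emit:
drive_tool:
  steps: [0, 0, 0, 0, 0.002, 0, 0, 0, 0, 0, 0, 0.002, 0, 0, 0, 0, 0, 0, 0, 0, 0]

```text
time_s: 6.33
tcp_pos: [0.5943, 0.1671, 0.0385]
ee_rot: [[-0.987, -0.163, 0.0], [-0.163, 0.987, 0.0], [-0.0, 0.0, -1.0]]
wrist_force: [0.5, -0.2, -0.0]
gripper_width: 0.004
gripper_force: 0.0
```

Emit:
drive_tool:
  steps: [0, 0, 0, 0, 0.002, 0, 0, 0, 0, 0, 0, 0.001, 0, 0, 0, 0, 0, 0, 0, 0, 0]

```text
time_s: 6.58
tcp_pos: [0.5938, 0.1699, 0.0386]
ee_rot: [[-0.987, -0.163, 0.0], [-0.163, 0.987, 0.0], [-0.0, 0.0, -1.0]]
wrist_force: [0.5, 0.3, 0.3]
gripper_width: 0.003
gripper_force: 0.0
```

Emit:
drive_tool:
  steps: [0, 0, 0, 0, 0.002, 0, 0, 0, 0, 0, 0, 0, 0, 0]

```text
time_s: 6.75
tcp_pos: [0.5934, 0.1717, 0.0385]
ee_rot: [[-0.987, -0.163, -0.0], [-0.163, 0.987, -0.0], [0.0, -0.0, -1.0]]
wrist_force: [-0.5, -0.6, -0.0]
gripper_width: 0.004
gripper_force: 0.4
```

Emit:
drive_tool:
  steps: [0, 0, 0, 0, 0.001, 0, 0, 0, 0, 0, 0, 0, 0, 0]

```text
time_s: 6.92
tcp_pos: [0.5934, 0.1718, 0.0385]
ee_rot: [[-0.987, -0.163, -0.0], [-0.163, 0.987, -0.001], [0.001, -0.001, -1.0]]
wrist_force: [2.1, -4.4, -0.2]
gripper_width: 0.008
gripper_force: 2.2
```

Emit:
drive_tool:
  steps: [0, 0, 0, 0, 0.0015, 0, 0, 0, 0, 0, 0, 0, 0, 0, 0, 0, 0, 0, -0.004, 0, 0, 0, 0, 0, 0, -0.014, 0, 0, 0, 0, 0, 0, -0.02, 0, 0, 0, 0, 0, -0.01, -0.01, 0, 0, 0, 0, 0, -0.014, -0.004, 0, 0, 0, 0, 0, -0.009, 0, 0, 0, 0, 0, 0, -0.003, 0, 0, 0, 0, 0, 0, 0, 0, 0, 0]

```text
time_s: 7.75
tcp_pos: [0.6376, 0.1289, 0.0383]
ee_rot: [[-0.987, -0.163, 0.0], [-0.163, 0.987, 0.0], [-0.0, 0.0, -1.0]]
wrist_force: [0.0, 0.2, -0.2]
gripper_width: 0.004
gripper_force: 0.0
```

Emit:
drive_tool:
  steps: [0, 0, 0, -0.0015, 0, 0, 0, 0, 0, 0, -0.0015, 0, 0, 0, 0, 0, 0, 0, 0, 0, 0]

```text
time_s: 8.0
tcp_pos: [0.6396, 0.1295, 0.0385]
ee_rot: [[-0.987, -0.164, -0.001], [-0.164, 0.987, -0.0], [0.001, 0.0, -1.0]]
wrist_force: [-0.0, -0.1, -0.2]
gripper_width: 0.006
gripper_force: 0.0
```

Emit:
drive_tool:
  steps: [0, 0, 0, -0.0015, 0, 0, 0, 0, 0, 0, -0.001, 0, 0, 0, 0, 0, 0, 0, 0, 0, 0]

```text
time_s: 8.25
tcp_pos: [0.6405, 0.1294, 0.0383]
ee_rot: [[-0.987, -0.163, -0.005], [-0.163, 0.987, -0.001], [0.005, -0.0, -1.0]]
wrist_force: [-5.5, 0.9, 3.4]
gripper_width: 0.007
gripper_force: 2.5
```

Emit:
drive_tool:
  steps: [0, 0, 0, -0.001, 0, 0, 0, 0, 0, 0, 0, 0, 0, 0]

```text
time_s: 8.42
tcp_pos: [0.6405, 0.1293, 0.0382]
ee_rot: [[-0.987, -0.163, -0.007], [-0.163, 0.987, -0.002], [0.007, -0.001, -1.0]]
wrist_force: [-7.5, -0.2, 4.2]
gripper_width: 0.002
gripper_force: 3.4
```

Emit:
drive_tool:
  steps: [0, 0, 0, 0.004, 0, 0, 0, 0, 0, 0, 0.01, 0, 0, 0, 0, 0, 0, 0, 0, -0.03, 0, 0, 0, 0, 0, 0, -0.04, 0, 0, 0, 0, -0.005, -0.015, -0.036, 0, 0, 0, 0, -0.005, -0.015, -0.036, 0, 0, 0, 0, -0.005, -0.015, -0.036, 0, 0, 0, 0, 0, 0, -0.02, 0, 0, 0, 0, 0, 0, 0, 0, 0, 0, 0, 0, 0, 0, 0]

```text
time_s: 9.25
tcp_pos: [0.6526, 0.0856, 0.2383]
ee_rot: [[-0.987, -0.163, 0.004], [-0.163, 0.987, 0.002], [-0.005, 0.001, -1.0]]
wrist_force: [-0.5, 0.3, -0.9]
gripper_width: 0.004
gripper_force: 0.0
```

```bash
python3 - <<'E'
from h import *
import cv2
r.capture("top");r.capture("top")
s=r.sense();p=r.camera_params("wrist");im=r.capture("wrist")
cv2.imwrite("pics/w2.png",cv2.resize(im,None,fx=1.5,fy=1.5,interpolation=cv2.INTER_CUBIC));np.savez("w2.npz",**p);print(s["tcp_pos"],s["time_s"])
E
```

```text
[0.65115772 0.08556684 0.23525502] 9.35
```

View pics/w2.png

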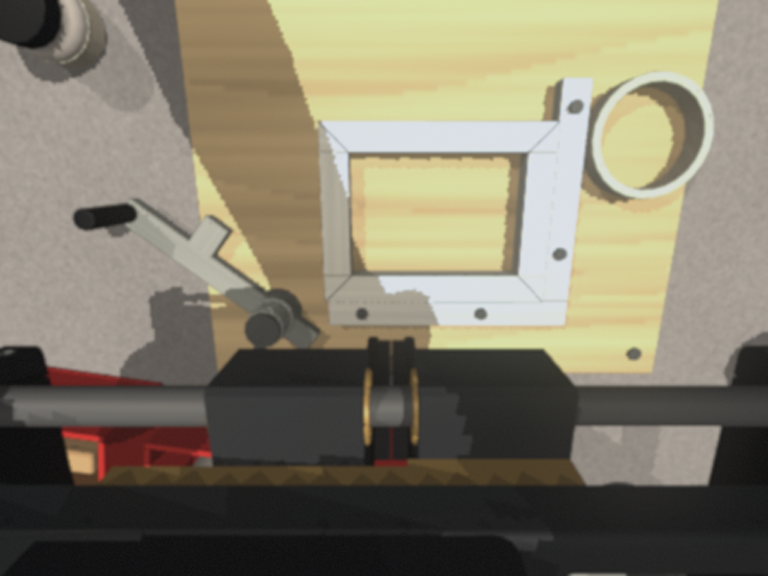

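The frame sits flush against both fences with no gap visible along the bottom fence or the right one (seam at about (560,120)–(540,300)). The post top is at about (86,218) and the hub at (264,328).

```bash
python3 - <<'E'
from h import *
np.set_printoptions(precision=4,suppress=True)
p=dict(np.load("w2.npz"))
P=ray("wrist",np.array([(86,218)])/1.5,.080,p)[0];Hb=ray("wrist",np.array([(264,328)])/1.5,.063,p)[0]
print("post",P,"base",ray("wrist",np.array([(131,211)])/1.5,.028,p)[0],"hub",Hb,np.linalg.norm((P-Hb)[:2]),np.degrees(np.arctan2(*(P-Hb)[1::-1])))
s=r.sense();print(s["tcp_pos"],s["ee_rot"][:,:2],s["joints"])
for t in(P,np.array([.6416,-.129,.08])): print("tool shift",s["ee_rot"].T@(t-s["tcp_pos"]))
E
```

```text
post [ 0.6418 -0.1255  0.08  ] base [ 0.6416 -0.1248  0.028 ] hub [ 0.7083 -0.0043  0.063 ] 0.13823249220881478 -118.76369591527359
[0.651  0.0856 0.2348] [[-0.9866 -0.1632]
 [-0.1632  0.9866]
 [ 0.0028 -0.0001]] [  21.5622   25.4643    4.8768   -0.0283  -69.5692 -102.1575]
tool shift [ 0.0431 -0.2067  0.1549]
tool shift [ 0.0439 -0.2101  0.1549]
```

Emit:
drive_tool:
  steps: [0, 0, 0, 0.00725, -0.03475, 0, 0.6, 0, 0, 0, 0.00725, -0.03475, 0, 0.6, 0, 0, 0, 0.00725, -0.03475, 0, 0.6, 0, 0, 0, 0.00725, -0.03475, 0, 0.6, 0, 0, 0, 0.00725, -0.03475, 0, 0.6, 0, 0, 0, 0.00725, -0.03475, 0, 0.6, 0, 0, -0.1125, 0, 0, 0, 0.6, 0, 0, -0.1125, 0, 0, 0, 0.6, 0, 0, -0.1125, 0, 0, 0, 0.6, 0, 0, -0.1125, 0, 0, 0, 0.6]

```text
time_s: 10.23
tcp_pos: [0.6423, -0.1275, 0.2345]
ee_rot: [[-0.814, -0.58, -0.003], [-0.58, 0.814, 0.0], [0.003, 0.002, -1.0]]
wrist_force: [-1.1, -0.4, -0.6]
gripper_width: 0.583
gripper_force: 0.0
```

Emit:
drive_tool:
  steps: [0, 0, -0.1125, 0, 0, 0, 0.6, 0, 0, -0.1125, 0, 0, 0, 0.6, 0, 0, -0.1125, 0, 0, 0.02, 0.6, 0, 0, -0.1125, 0, 0, 0.02, 0.6, 0, 0, 0, 0, 0, 0.02, 0.6, 0, 0, 0, 0, 0, 0.02, 0.6, 0, 0, 0, 0, 0, 0, 0.6, 0, 0, 0, 0, 0, 0, 0.6]

```text
time_s: 10.9
tcp_pos: [0.6419, -0.1271, 0.1543]
ee_rot: [[-0.485, -0.874, -0.005], [-0.875, 0.485, -0.001], [0.003, 0.004, -1.0]]
wrist_force: [1.3, -0.3, 0.8]
gripper_width: 0.603
gripper_force: 0.0
```

```bash
python3 - <<'E'
from h import *
import cv2
np.set_printoptions(precision=4,suppress=True)
s=r.sense();p=r.camera_params("wrist");im=r.capture("wrist")
cv2.imwrite("pics/w3.png",im);print(s["tcp_pos"],s["ee_rot"][:,:2],s["gripper_width"])
print("post expected px",proj("wrist",[(.6416,-.127,.08),(.6416,-.127,.03)],p))
print("tool shift",s["ee_rot"].T@(np.array([.6416,-.127,.06])-s["tcp_pos"]))
E
```

```text
[ 0.6419 -0.1271  0.1543] [[-0.485  -0.8745]
 [-0.8745  0.485 ]
 [ 0.0028  0.0041]] 0.6033923330560261
post expected px [[261.5573 212.9634]
 [261.129  195.7887]]
tool shift [-0.0002 -0.      0.0943]
```

View pics/w3.png

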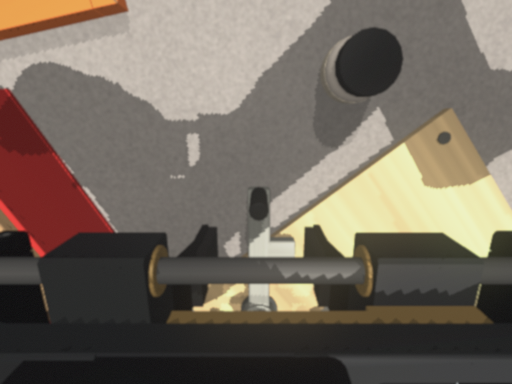

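The post is at about (259,205), centred between the fingers and where the projection puts it. I can descend and grip.

Emit:
drive_tool:
  steps: [0, 0, 0, 0, 0, 0.03, 0.6, 0, 0, 0, 0, 0, 0.03, 0.6, 0, 0, 0, 0, 0, 0.022, 0.6, 0, 0, 0, 0, 0, 0.01, 0.6, 0, 0, 0, 0, 0, 0, 0.6, 0, 0, 0, 0, 0, 0, 0.0, 0, 0, 0, 0, 0, 0, 0.0, 0, 0, 0, 0, 0, 0, 0.0, 0, 0, 0, 0, 0, 0, 0.0, 0, 0, 0, 0, 0, 0, 0.0]

```text
time_s: 11.78
tcp_pos: [0.6435, -0.1273, 0.0658]
ee_rot: [[-0.485, -0.874, 0.002], [-0.874, 0.485, 0.0], [-0.001, -0.002, -1.0]]
wrist_force: [0.1, -0.1, -0.1]
gripper_width: 0.308
gripper_force: 0.0
```

Emit:
drive_tool:
  steps: [0, 0, 0, 0, 0, 0, 0, 0, 0, 0, 0, 0, 0, 0, 0, 0, 0, 0, 0, 0, 0, 0, 0, 0, 0, 0, 0, 0]

```text
time_s: 12.12
tcp_pos: [0.6433, -0.1274, 0.065]
ee_rot: [[-0.485, -0.874, 0.001], [-0.874, 0.485, -0.0], [-0.0, -0.001, -1.0]]
wrist_force: [-0.1, -0.7, 2.0]
gripper_width: 0.176
gripper_force: 30.0
```

Emit:
drive_tool:
  steps: [0, 0, 0.05, -0.0002, 0.007, 0, 0, 0, 0, 0.05, -0.0002, 0.007, 0, 0, 0, 0, 0.05, -0.0002, 0.007, 0, 0, 0, 0, 0.05, -0.0002, 0.007, 0, 0, 0, 0, 0.05, -0.0002, 0.007, 0, 0, 0, 0, 0.05, -0.0002, 0.007, 0, 0, 0, 0, 0.05, -0.0002, 0.007, 0, 0, 0, 0, 0.05, -0.0002, 0.007, 0, 0, 0, 0, 0, 0, 0, 0, 0]

```text
time_s: 12.87
tcp_pos: [0.601, -0.0911, 0.0651]
ee_rot: [[-0.788, -0.616, 0.002], [-0.616, 0.788, -0.001], [-0.001, -0.002, -1.0]]
wrist_force: [1.6, -4.0, -0.6]
gripper_width: 0.172
gripper_force: 30.0
```

```bash
cat > k.py <<'E'
from h import *
s=r.sense();d=s["tcp_pos"][:2]-[.709,-.0055]
a=np.degrees(np.arctan2(d[1],d[0]))%360
print("R",np.hypot(*d),"keeper",np.radians(189.4+51.57-a),"tool yaw-arm deg",np.degrees(np.arctan2(s["ee_rot"][1,0],s["ee_rot"][0,0]))%360-a,s["tcp_pos"],s["ee_rot"].T@s["wrist_force"],s["gripper_force"],s["gripper_width"],s["time_s"])
E
python3 k.py
```

```text
R 0.1378238201499254 keeper 0.3936164468109153 tool yaw-arm deg -0.38014916047455927 [ 0.60101444 -0.09114183  0.06505896] [ 1.20615014 -4.12589006  0.57740287] 30.000554230625767 0.17207257194601963 12.8667
```

Tracking well. I'll continue to just short of the stop.

Emit:
drive_tool:
  steps: [0, 0, 0.05, -0.0002, 0.007, 0, 0, 0, 0, 0.05, -0.0002, 0.007, 0, 0, 0, 0, 0.05, -0.0002, 0.007, 0, 0, 0, 0, 0.05, -0.0002, 0.007, 0, 0, 0, 0, 0.05, -0.0002, 0.007, 0, 0, 0, 0, 0.05, -0.0002, 0.007, 0, 0, 0, 0, 0.05, -0.0002, 0.007, 0, 0, 0, 0, 0.05, -0.0002, 0.007, 0, 0, 0, 0, 0.05, -0.0002, 0.007, 0, 0, 0, 0, 0, 0, 0, 0, 0]

```text
time_s: 13.7
tcp_pos: [0.5747, -0.0349, 0.065]
ee_rot: [[-0.977, -0.213, 0.0], [-0.213, 0.977, -0.001], [-0.0, -0.001, -1.0]]
wrist_force: [1.5, -6.2, 1.4]
gripper_width: 0.172
gripper_force: 30.0
```

```bash
python3 k.py
```

```text
R 0.13746727573606976 keeper 0.8487907928430001 tool yaw-arm deg -0.015537303486922838 [ 0.57470759 -0.03487347  0.06499347] [-0.10958653 -6.37449846 -1.4352581 ] 30.00064442439907 0.1719868344393539 13.7
```

Emit:
drive_tool:
  steps: [0, 0, 0.025, 0, 0.0035, 0, 0, 0, 0, 0.025, 0, 0.0035, 0, 0, 0, 0, 0, 0, 0, 0, 0]

```text
time_s: 13.95
tcp_pos: [0.5735, -0.0285, 0.065]
ee_rot: [[-0.986, -0.165, 0.0], [-0.165, 0.986, -0.001], [-0.0, -0.002, -1.0]]
wrist_force: [2.2, -6.9, 1.2]
gripper_width: 0.176
gripper_force: 30.0
```

```bash
python3 k.py
```

```text
R 0.13746953756022431 keeper 0.8957372818389422 tool yaw-arm deg -0.15879647987981116 [ 0.57347485 -0.02853925  0.06499755] [-1.06353442 -7.14672845 -1.23458975] 30.000153834225785 0.17609592478479452 13.95
```

Emit:
drive_tool:
  steps: [0, 0, 0, 0, 0.0015, 0, 0, 0, 0, 0, 0, 0, 0, 0]

```text
time_s: 14.12
tcp_pos: [0.5734, -0.0278, 0.065]
ee_rot: [[-0.986, -0.165, 0.0], [-0.165, 0.986, -0.002], [-0.0, -0.002, -1.0]]
wrist_force: [1.0, -7.5, 1.6]
gripper_width: 0.175
gripper_force: 30.0
```

Emit:
drive_tool:
  steps: [0, 0, 0, 0, 0.0015, 0, 0, 0, 0, 0, 0, 0, 0, 0]

```text
time_s: 14.28
tcp_pos: [0.5733, -0.0274, 0.065]
ee_rot: [[-0.986, -0.165, 0.0], [-0.165, 0.986, -0.003], [0.0, -0.003, -1.0]]
wrist_force: [4.2, -13.3, 0.5]
gripper_width: 0.172
gripper_force: 30.0
```

The force jumped to 13 N and the motion stalled, so the arm is at the stop. I'll hold 0.5 s and check the frame.

Emit:
drive_tool:
  steps: [0, 0, 0, 0, 0, 0, 0, 0, 0, 0, 0, 0, 0, 0, 0, 0, 0, 0, 0, 0, 0, 0, 0, 0, 0, 0, 0, 0, 0, 0, 0, 0, 0, 0, 0, 0, 0, 0, 0, 0, 0, 0]

```text
time_s: 14.78
tcp_pos: [0.5733, -0.0275, 0.065]
ee_rot: [[-0.986, -0.165, 0.001], [-0.165, 0.986, -0.003], [-0.0, -0.003, -1.0]]
wrist_force: [3.3, -13.1, 0.0]
gripper_width: 0.173
gripper_force: 30.0
```

```bash
python3 k.py; python3 - <<'E'
from h import *
import cv2
a=r.capture("top")[95:225,140:300];b=r.capture("scene")[120:260,230:400]
a=cv2.resize(a,(390,317),interpolation=cv2.INTER_CUBIC);b=cv2.resize(b,(385,317),interpolation=cv2.INTER_CUBIC)
cv2.imwrite("pics/end.png",np.hstack([a,b]))
E
```

```text
R 0.13743425072793633 keeper 0.9037167651765875 tool yaw-arm deg 0.30965998723308985 [ 0.57333016 -0.02745147  0.06499711] [ -1.10072214 -13.44135335   0.01821334] 30.001947444397956 0.1733329375830936 14.7833
```

View pics/end.png

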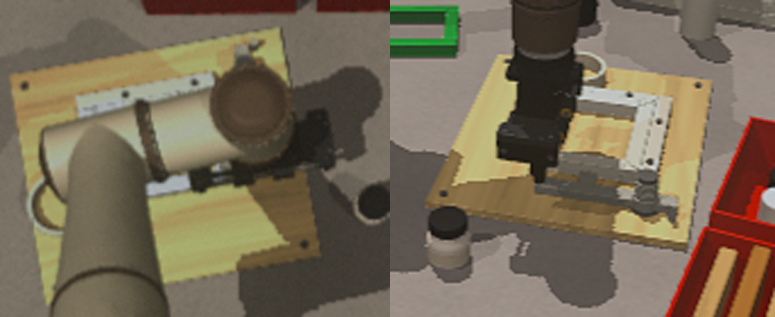

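The right half shows the keeper bar parallel to the frame's open side (bar at about (600,190)) and the frame flush to the fences (corner at about (655,100)). The jar and tape have not moved.

```bash
python3 -c "
from station import r
print(r.finish_job())"
```

```text
the job is handed in; nothing more can be done
None
```

I handed the job in at about 15 s: the frame looked flush and square in the fence corner, and the gripper is still holding the keeper post against its stop with about 13 N; no verdict came back.

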